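# Seat the bayonet cartridge in the reader and hold it turned

### The job

Take the reference cartridge (the bigger plug, with two side lugs) and put it into the port of the bench reader: line its lugs up with the two slots, push it in against the spring, turn it a quarter turn clockwise as seen from above to its stop, and keep it there. The port's return spring turns it back if you let go, so finish while still gripping the cartridge, seated and fully turned, for the reading. Leave the smaller plug without lugs, the timer and the amber bottle undisturbed.

Things in the scene. Friction and masses are not known exactly. Their poses are not given: they have to be found in the camera images.
- cartridge: Reference cartridge, loose, 0.1 to 0.15 kg, standing upright on the worktop, 80 mm high. Origin: centre of its underside, z up its axis. White round stem 35 mm diameter, chamfered foot, z = 0 to 38; flat round aluminium collar 48 mm diameter, z = 38 to 41.5; white grip block above. Two lugs on the stem point along +x and -x; half a turn makes no difference.
- lugs (a point): Point on the cartridge's axis, 12.5 mm above its underside, midway between its two steel lugs; axes as cartridge. Each lug is 9 mm wide (y) and 9 mm high, and reaches out along +x or -x to 26 mm from the axis. The round foot below the lugs is 8 mm long.
- grip (a point): Centre of the cartridge's grip block, on its axis 63 mm above its underside; axes as cartridge. The block has flat sides, 40 mm (x) by 32 mm (y), and spans 41.5 to 78 mm above the underside, with a 2 mm pointer ridge along x on top. Grip it from above across either pair of flats, the TCP at this point: the fingertips then just clear the collar below.
- reader: Bench reader, fixed. White housing 150 x 110 mm, 24 mm high, with a low dark display block (37 mm high) on its +x side and a round aluminium turret, 72 mm diameter, on it. Origin: on the worktop below the centre of the turret; z up; x along the line of the port's two slots.
- port (a point): Centre of the port's mouth, on the turret's flat top, 60 mm above the worktop; axes as reader. Round bore 38 mm diameter with two straight slots, along +x and along -x, each 12 mm wide and reaching 28 mm from the axis, through a rim 12 mm thick with a 3 mm high chamfer at the mouth. The lugs pass only through the slots.
- ring (a point): Centre of the spring-loaded ring in the hollow under the rim, moving with it; at rest 16 mm below the mouth. Its two grooves, 12 mm wide, lie under the slots and take the lugs: they touch it when the cartridge's underside is 24 mm below the mouth. 5 mm more clears the rim; 10 mm more is the stop. Then the cartridge turns, ring and all (about 4 degrees of play); the rim keeps turned lugs down.
- contact_push (a joint): How far the spring-loaded ring is pressed down, in m: 0 at rest to 0.010 at its stop. Spring force 2.8 N at rest rising to 9.8 N at the stop; it springs back when released.
- contact_turn (a joint): How far the ring is turned clockwise from above, in rad: 0 at rest (grooves under the slots) to 1.571 at its stop. Return spring 0.04 N m at rest rising to 0.15 N m at the stop; it turns back when released.
- blank_plug: Bystander: smaller white round plug without lugs, stem 27 mm diameter, round knob 28 mm diameter, 58 mm high, standing loose on the worktop. Origin: centre of its underside.
- timer: Bystander: white bench timer lying loose, 64 x 90 x 18 mm. Origin: centre of its underside.
- amber_bottle: Bystander: small amber bottle with a black cap, 33 mm diameter, 85 mm high, standing loose. Origin: centre of its underside.
Not all that is in view belongs to the job. What is shaped like the cartridge but green or purple is not meant.

How it is judged:
By the outcome, as a careful person would: the job done as asked, in the order asked, and still so for the second after the job is handed in, while the arm keeps its last pose, push and grip.
It also fails if it takes over 43 s, if anything falls off the work surface, if the arm or the gripper's body presses on something with over 40 N, if the wrist force passes 120 N, or if a joint passes its speed limit or range.

### The arm

A 6-joint arm with a two-finger parallel gripper is mounted at the origin on a cart in front of the work surface, level with it; the furniture and walls round the work are solid. World frame = base frame: x ahead of the robot, y to its left, z up, the work surface at z = 0. Lengths are in m, angles in rad, forces in N, time in s.
With the tool pointing down it reaches from about 0.375 to 0.975 m from the base axis. Payload 3.8 kg.
Tool frame: the origin (TCP) lies between the finger pads, 19 mm behind the fingertips; this is the grasp point; z points along the fingers, y is the line along which they close (so a half turn about z gives the same grasp; the last joint's range is limited). The gripper opens to 85 mm and grips with 20 to 120 N. Pads are 22 mm wide; open, the fingers measure 114 mm over their backs; the gripper's body (76 mm by 85 mm) begins 54 mm behind the grasp point. The pads swing forward as they close: fully open they stand 13 mm farther back than shut.
Start: joints at [1.083, 0.264, 1.604, -0, 1.274, -0.037], TCP at [0.294, 0.608, 0.25] pointing down, gripper open.
Joint ranges: [-2.63, 2.63], [-0.94, 2.18], [0.31, 2.57], [-1.31, 4.45], [0, 2.66], [-2.55, 2.55]. Speed limits (rad/s): [2.57, 2.57, 3.14, 3.14, 3.14, 3.14].

### API

Orientations are given as [roll, pitch, yaw] about the fixed x, y, z axes, in that order (R = Rz(yaw) Ry(pitch) Rx(roll)).
In Python, from workcell import env, cams, order gives the robot as it stands. The module is installed in compiled form; this text tells all that it offers.
- The arm moves only by the shell command python3 -m creep 'ROWS' [FORCE]. ROWS is JSON, a list of rows, each a list of 7 numbers: the closure, from 0 (fully open) to 1 (shut), then the shift along the tool's x, y, z each as a share of 15 cm, from -1 to 1, then the turn, a rotation vector about the tool's x, y, z each as a share of 180 degrees, from -1 to 1. A call has 1 to 5 rows; each row is the pose to reach, as a shift and turn from the pose commanded when the call began, along the tool's axes at that moment, turning the shorter way round; what a row does not reach only later rows make up. A row lasts 1/8 s, in which the tool goes at most 62.5 mm and 10.7 degrees, less where a joint would pass 70% of its speed; a pose out of reach is approached as far as the arm can. A call with a number of a shift or a turn outside -1 to 1 is refused whole. A call with a gripper value outside its range is refused whole. The fingers move at their own pace and stop on an object; FORCE is the grip in N (left out, the last holds). Time passes only in rows, so rows that repeat a pose let the fingers close. It gives the time, the measured TCP pose, the force, the opening and the grip force at its end, in the units of the state.
- env.get_obs(): the state, without advancing time (a new reading comes with each control period).
- cams.grab_frame(name): name is "scene" or "side" or "wrist"; returns the picture (400x640x3 uint8, red, green, blue); there is no depth.
- cams.camera_info(name): a dict with "K" (3x3 intrinsics, pixels), "k1" (the pictures are not rectified: a ray, as slopes to the right and down, at radius r is drawn at 1 + k1 r^2 times it, then the intrinsics apply), "world_to_cam" (4x4, takes a point from world to camera coordinates); the wrist camera has in their place "mount" (4x4, takes a point from camera to tool coordinates, whose origin is the TCP and whose axes are the flange's). Camera axes: x right, y down, z forward; pixel columns grow to the right and rows downward; lengths in m; the calibration is good to about 2 mm. A picture is of the moment at which its call begins: read the wrist's pose just before it. camera_info takes no time and is no camera call.
- order.hand_in(): hands the job in; it is judged then, once.
Trained networks look in the newest picture that a camera, given by its name, has taken for a name from the list of things; names that differ only in an ending like _2 or _b are one class to them, and where a whole thing is asked for, a point or a joint stands for the part that bears it (a point fixed in the world has none). Each returns a list of dicts, best first, with "p" (0 to 1); they miss things now and then, are a little off and sometimes report something else, mostly with a low value. They report only what shows in the picture. A call takes as long as a camera call. They do not tell look-alikes from the thing itself.
- cams.search_frame(camera, thing): "xyz" ([x, y, z] in m, in world coordinates, good to about 4 mm: the middle of the surface that is visible of it).
- cams.regions_of(camera, thing): "mask" (400x640 bool, what is visible of it).
- cams.place_of(camera, thing): "xyz" ([x, y, z] in m, in world coordinates, good to about 4 mm: a listed point, or the origin of a listed thing).
The state is a dict: "time": time; "q": joint angles; "joint_vel": joint speeds; "joint_efforts": joint torques, N m; "tool_pos": TCP position; "tcp_rot": TCP orientation; "force": force on the tool from outside, world axes, zero at the start; "wrist_torque": the same for the moment, N m; "finger_gap": opening from 0.0 (shut) to 1.0 (fully open); "finger_force": force on a finger pad.
Only numpy, scipy, OpenCV 4.12 (cv2) and the standard library are available. Lean on these libraries where they do the work, as an engineer would, in place of code of your own. Each camera call takes 0.05 s, during which the arm holds its last target. There are 200 camera calls.

## Working session

There is one attempt and no reset: what is moved stays moved. The work goes in short steps, Python scripts to look and compute and a shell command to move; the robot and the scene stay as the last step left them, time stands still between calls to the robot, and variables do not carry over. Pictures are saved under pics/ and viewed, at most 10 in all, crops included, and the job is handed in when it is done.

```bash
mkdir -p pics
cat > h.py <<'E'
from workcell import env,cams,order
import numpy as np,cv2
from scipy.spatial.transform import Rotation as R
def save(n,im): cv2.imwrite('pics/'+n,im[:,:,::-1])
def und(cam,px,z):
    c=cams.camera_info(cam);K=np.array(c['K']);k=c['k1']
    p=np.array([(px[0]-K[0,2])/K[0,0],(px[1]-K[1,2])/K[1,1]]);s=p.copy()
    for _ in range(20): s=p/(1+k*(s@s))
    if 'mount' in c:
        o=env.get_obs();T=np.eye(4);T[:3,:3]=R.from_euler('xyz',o['tcp_rot']).as_matrix();T[:3,3]=o['tool_pos'];W=T@np.array(c['mount'])
    else: W=np.linalg.inv(np.array(c['world_to_cam']))
    d=W[:3,:3]@np.r_[s,1];return W[:3,3]+d*(z-W[2,3])/d[2]
E
python3 - <<'E'
from h import *
o=env.get_obs();print({k:np.round(v,3) for k,v in o.items()})
a=cams.grab_frame('scene');save('scene.png',a)
for t in ['cartridge','grip','port','reader','blank_plug','timer','amber_bottle']:
    print(t,[(round(d['p'],2),np.round(d['xyz'],3)) for d in cams.place_of('scene',t)])
b=cams.grab_frame('side');save('side.png',b)
for t in ['cartridge','port']:
    print(t,[(round(d['p'],2),np.round(d['xyz'],3)) for d in cams.place_of('side',t)])
E
```

```text
{'time': np.float64(0.0), 'q': array([ 1.083,  0.265,  1.605, -0.   ,  1.274, -0.037]), 'joint_vel': array([ 0.   , -0.001,  0.   , -0.001,  0.002, -0.001]), 'joint_efforts': array([ 1.0000e-03, -5.1510e+01, -3.6732e+01, -0.0000e+00,  1.3000e-02,
       -0.0000e+00]), 'tool_pos': array([0.294, 0.607, 0.249]), 'tcp_rot': array([-3.139, -0.   ,  2.691]), 'force': array([0.945, 0.041, 0.003]), 'wrist_torque': array([ 0.029, -0.015,  0.017]), 'finger_force': np.float64(0.0), 'finger_gap': np.float64(1.003)}
cartridge [(0.93, array([0.352, 0.35 , 0.003])), (0.61, array([0.492, 0.35 , 0.   ])), (0.61, array([ 0.417,  0.273, -0.003]))]
grip [(0.78, array([0.497, 0.349, 0.065])), (0.77, array([0.355, 0.344, 0.061])), (0.76, array([0.416, 0.268, 0.063]))]
port [(0.57, array([0.486, 0.06 , 0.063]))]
reader []
blank_plug [(0.52, array([ 0.443, -0.213,  0.002])), (0.21, array([0.494, 0.351, 0.001]))]
timer [(0.56, array([0.445, 0.474, 0.   ]))]
amber_bottle [(0.59, array([ 0.554, -0.38 ,  0.002]))]
cartridge [(0.59, array([ 0.352,  0.354, -0.   ])), (0.56, array([ 0.423,  0.27 , -0.002])), (0.45, array([ 0.496,  0.347, -0.003]))]
port [(0.88, array([0.489, 0.058, 0.06 ]))]
```

View pics/scene.png

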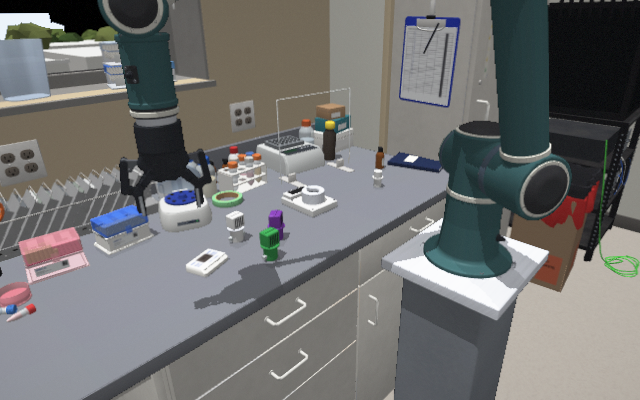

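View pics/side.png

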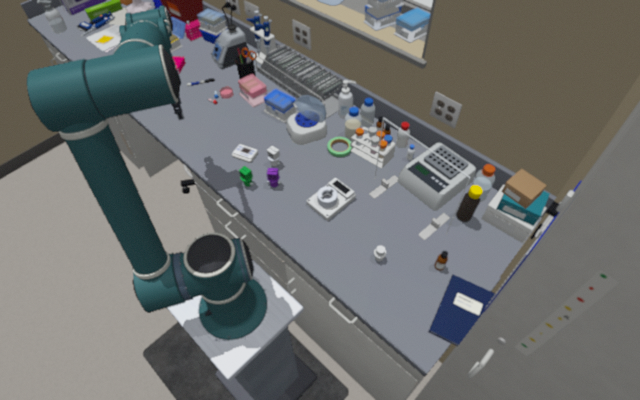

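Three look-alikes show in the scene picture: white at (235,228), purple at (276,225) and green at (270,245). The white one fits the description. The reader is at (310,198), the blank plug at (378,178), and the timer at (207,262). I'll confirm the choice in a crop and match pixels to positions.

Run:
```python
from h import *
a=cv2.imread('pics/scene.png');b=cv2.imread('pics/side.png')
c1=cv2.resize(a[180:280,190:340],(600,400),interpolation=cv2.INTER_CUBIC)
cv2.imwrite('pics/crop.png',c1)
for cam in ['scene','side']:
  c=cams.camera_info(cam);W=np.array(c['world_to_cam']);K=np.array(c['K'])
  for p in [(.352,.35,.06),(.494,.349,.06),(.419,.271,.06),(.4875,.059,.06)]:
    q=W@np.r_[p,1];q=q[:2]/q[2];q=q*(1+c['k1']*(q@q));print(cam,p,np.round(K[:2,:2]@q+K[:2,2]))
c=cams.camera_info('wrist');print(np.round(c['mount'],3),c['K'],c['k1'])
o=env.get_obs();print(np.round(R.from_euler('xyz',o['tcp_rot']).as_matrix(),3))
```

```text
scene (0.352, 0.35, 0.06) [269. 237.]
scene (0.494, 0.349, 0.06) [235. 220.]
scene (0.419, 0.271, 0.06) [275. 218.]
scene (0.4875, 0.059, 0.06) [313. 189.]
side (0.352, 0.35, 0.06) [245. 173.]
side (0.494, 0.349, 0.06) [274. 153.]
side (0.419, 0.271, 0.06) [273. 174.]
side (0.4875, 0.059, 0.06) [327. 194.]
[[ 0.002 -0.957 -0.289  0.073]
 [ 1.     0.001  0.001 -0.   ]
 [-0.001 -0.289  0.957 -0.124]
 [ 0.     0.     0.     1.   ]] [[302.98010046   0.         318.81436351]
 [  0.         302.98010046 200.55681274]
 [  0.           0.           1.        ]] -0.029802786900455406
[[-0.9    0.436  0.   ]
 [ 0.436  0.9    0.   ]
 [-0.     0.    -1.   ]]
```

View pics/crop.png

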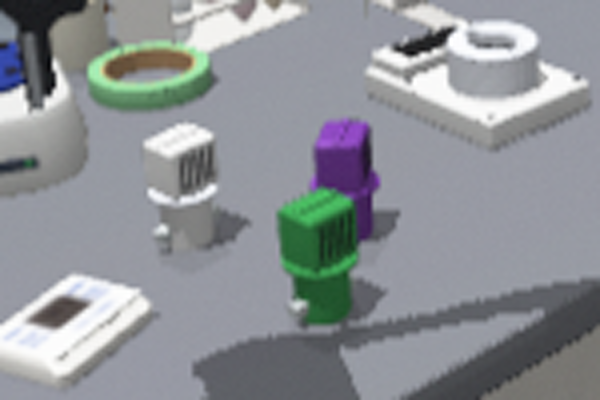

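The crop confirms it: the white plug at crop (180,190), with a lug at (160,235), is the cartridge, standing near (0.494, 0.349). The other two are green and purple. Next I move above it for a wrist view.

```bash
python3 -m creep '[[0,-1,-0.5,0,0,0,0],[0,-1,-0.5,0,0,0,0],[0,-1,-0.5,0,0,0,0]]' && python3 -m creep '[[0,-0.95,-0.47,0,0,0,0],[0,-0.95,-0.47,0,0,0,0],[0,-0.95,-0.47,0,0,0,0],[0,-0.95,-0.47,0,0,0,0]]'
python3 - <<'E'
from h import *
o=env.get_obs();print(np.round(o['tool_pos'],4),np.round(o['tcp_rot'],4),np.round(o['q'],3))
a=cams.grab_frame('wrist');save('w1.png',a)
for t in ['cartridge','grip','lugs','port']:
    print(t,[(round(d['p'],2),np.round(d['xyz'],4)) for d in cams.place_of('wrist',t)])
E
```

```text
time: 0.92
tool_pos: [0.3976, 0.4728, 0.2501]
tcp_rot: [3.142, 0.001, 2.69]
force: [0.6, 1.2, -0.1]
finger_gap: 1.0
finger_force: 0.0
time: 1.42
tool_pos: [0.4955, 0.3471, 0.2502]
tcp_rot: [3.141, 0.001, 2.687]
force: [-0.4, 0.5, 0.9]
finger_gap: 0.997
finger_force: 0.0
[0.4955 0.3471 0.2502] [3.1414e+00 6.0000e-04 2.6869e+00] [ 0.57   0.132  1.76  -0.     1.249 -0.546]
cartridge [(0.71, array([ 3.537e-01,  3.467e-01, -2.000e-04])), (0.66, array([ 0.4928,  0.3493, -0.0016])), (0.61, array([0.4175, 0.2692, 0.001 ]))]
grip [(0.95, array([0.4151, 0.2731, 0.0642])), (0.88, array([0.4909, 0.3507, 0.0628])), (0.76, array([0.3487, 0.3476, 0.0607]))]
lugs [(0.97, array([0.4886, 0.353 , 0.0138])), (0.85, array([0.4209, 0.2748, 0.0124])), (0.67, array([0.3552, 0.3489, 0.0117]))]
port [(0.63, array([0.4913, 0.3503, 0.0655])), (0.6, array([0.4857, 0.064 , 0.0613]))]
```

View pics/w1.png

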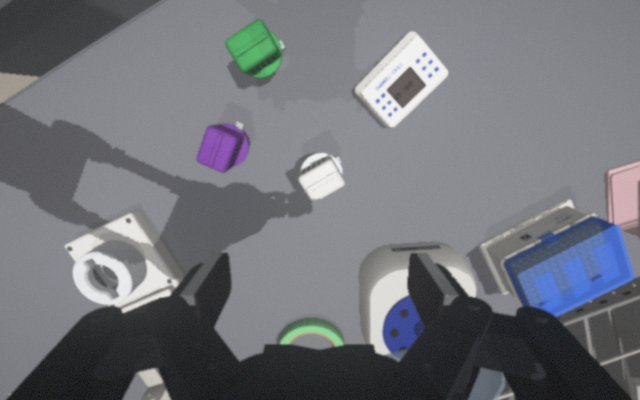

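The wrist view shows the white cartridge at (321,178), purple at (222,148), green at (255,50), the timer at (402,80) and the port at (103,275). I'll enlarge the cartridge and port to read off their yaw.

Run:
```python
from h import *
a=cv2.imread('pics/w1.png')
l=cv2.resize(a[145:207,290:352],(496,496),interpolation=cv2.INTER_CUBIC)
r=cv2.resize(a[230:320,58:148],(300*1,300),interpolation=cv2.INTER_CUBIC)
r=cv2.copyMakeBorder(r,0,196,0,0,cv2.BORDER_CONSTANT)
cv2.imwrite('pics/crop2.png',np.hstack([l,r]))
```

```text
(no output)
```

View pics/crop2.png

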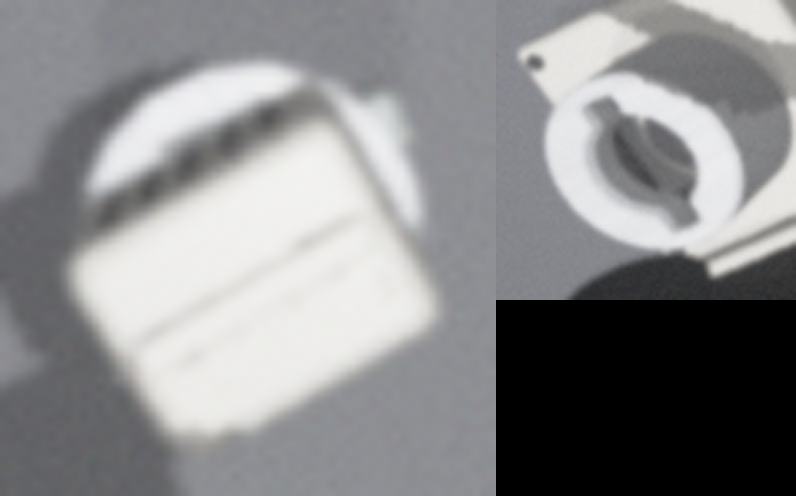

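Run:
```python
from h import *
f=lambda u,v:((u+.5)/8-.5+290,(v+.5)/8-.5+145)
P=np.array([und('wrist',f(*c),.078) for c in [(68,268),(322,120),(438,310),(180,435)]])
print(np.round(P,4),P.mean(0)); e=np.diff(np.vstack([P,P[:1]]),axis=0)[:,:2]
print('len',np.linalg.norm(e,axis=1),'ang',np.degrees(np.arctan2(e[:,1],e[:,0])))
A,B=und('wrist',f(140,345),.08),und('wrist',f(360,217),.08);d=B-A;print('ridge',np.degrees(np.arctan2(d[1],d[0])),(A+B)/2)
A,B=und('wrist',(90.7,263.6),.06),und('wrist',(113.8,293.6),.06);d=B-A;print('port',np.degrees(np.arctan2(d[1],d[0])),(A+B)/2,np.linalg.norm(d))
```

```text
[[0.4776 0.3347 0.078 ]
 [0.4745 0.3711 0.078 ]
 [0.5024 0.3741 0.078 ]
 [0.5031 0.3378 0.078 ]] [0.48940518 0.35439256 0.078     ]
len [0.0365103  0.02810303 0.03630369 0.0257342 ] ang [  94.82335512    6.08053121  -88.93213519 -173.16987311]
ridge 95.14177908576504 [0.48848039 0.35448521 0.08      ]
port 0.16281697123879177 [0.48861144 0.06550541 0.06      ] 0.044957131250318076
```

The cartridge is at about (0.490, 0.353) with its lug axis at about 94.5° (mod 180). The port is at about (0.4875, 0.062) with its slots at about 0°. I'll align to grip across the 32 mm flats (tool yaw 94.5°), come lower and look again.

```bash
python3 -m creep '[[0,0.05,0.02,0.4,0,0,0.28],[0,0.05,0.02,0.4,0,0,0.28],[0,0.05,0.02,0.4,0,0,0.28],[0,0.05,0.02,0.4,0,0,0.28],[0,0.05,0.02,0.4,0,0,0.28]]' && python3 -m creep '[[0,0,0,0,0,0,0.05],[0,0,0,0,0,0,0.05],[0,0,0,0,0,0,0.05]]'
python3 - <<'E'
from h import *
o=env.get_obs();print(np.round(o['tool_pos'],4),np.round(o['tcp_rot'],4),np.round(o['q'],3))
a=cams.grab_frame('wrist')
for t in ['cartridge','grip','lugs']:
    print(t,[(round(d['p'],2),np.round(d['xyz'],4)) for d in cams.place_of('wrist',t)])
c=cams.camera_info('wrist');W=np.linalg.inv(np.array(c['mount']))
T=np.eye(4);T[:3,:3]=R.from_euler('xyz',o['tcp_rot']).as_matrix();T[:3,3]=o['tool_pos']
q=W@np.linalg.inv(T)@np.r_[.49,.353,.078,1];q=q[:2]/q[2];q=np.array(c['K'])[:2,:2]@q+np.array(c['K'])[:2,2];print(q)
save('w2.png',a)
u,v=q.astype(int);u0,v0=max(u-70,0),max(v-50,0);print(u0,v0)
cv2.imwrite('pics/crop3.png',cv2.resize(a[v0:v0+100,u0:u0+133,::-1],(798,600),interpolation=cv2.INTER_CUBIC))
E
```

```text
time: 2.3
tool_pos: [0.4876, 0.3564, 0.1899]
tcp_rot: [-3.141, -0.0, 1.809]
force: [0.1, -0.4, 0.2]
finger_gap: 0.999
finger_force: 0.0
time: 2.68
tool_pos: [0.488, 0.3558, 0.19]
tcp_rot: [-3.142, -0.0, 1.658]
force: [-0.0, -1.0, 0.5]
finger_gap: 0.999
finger_force: 0.0
[0.488  0.3558 0.19  ] [-3.1415 -0.      1.6578] [0.589 0.175 1.825 0.    1.141 0.502]
cartridge [(0.94, array([ 3.496e-01,  3.478e-01, -1.000e-04])), (0.91, array([0.4153, 0.2727, 0.001 ])), (0.66, array([ 0.4916,  0.3536, -0.0019]))]
grip [(0.97, array([0.4886, 0.3488, 0.0596])), (0.7, array([0.4132, 0.2685, 0.0624])), (0.56, array([0.3537, 0.3511, 0.0626]))]
lugs [(0.86, array([0.4199, 0.2745, 0.0113])), (0.59, array([0.3536, 0.3522, 0.0107]))]
[320.45827375 206.40469531]
250 156
```

View pics/crop3.png

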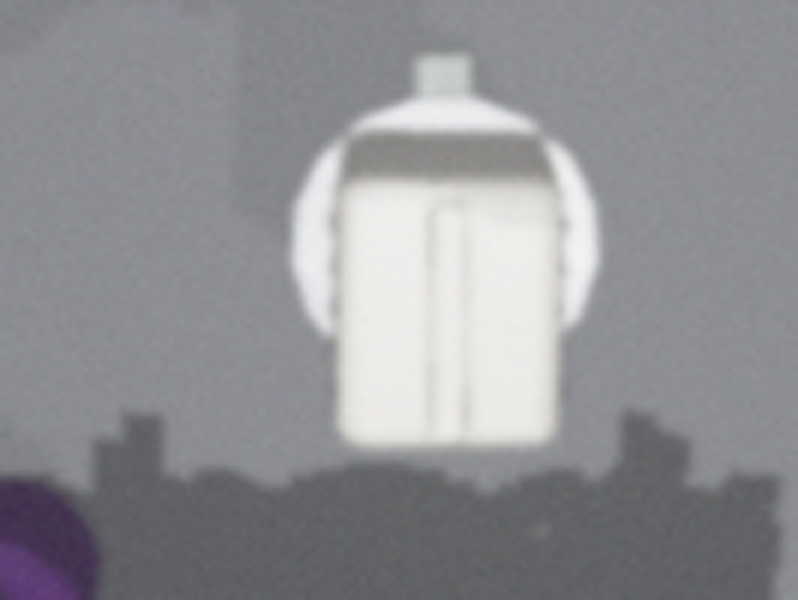

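The lug points straight up in the crop at (442,75), so the yaw is aligned, and the top face spans (342–556, 180–443). I'll compute its centre.

Run:
```python
from h import *
f=lambda u,v:((u+.5)/6-.5+250,(v+.5)/6-.5+156)
P=np.array([und('wrist',f(*c),.078) for c in [(342,180),(556,180),(556,443),(342,443)]])
e=np.diff(np.vstack([P,P[:1]]),axis=0)[:,:2]
print(P.mean(0),'len',np.linalg.norm(e,axis=1),'ang',np.degrees(np.arctan2(e[:,1],e[:,0])))
A=und('wrist',f(442,75),.017);print('lug',A)
o=env.get_obs();Rm=R.from_euler('xyz',o['tcp_rot']).as_matrix()
for c in (P.mean(0),):
  print('shares',Rm.T@(np.r_[c[:2],.063]-o['tool_pos'])/.15)
```

```text
[0.49372338 0.35136577 0.078     ] len [0.028548   0.03773841 0.02983398 0.03772195] ang [   4.91586596  -83.79131365 -175.10211609   94.25585368]
lug [0.49173336 0.37286328 0.017     ]
shares [-0.02884013  0.0330805   0.84677678]
```

```bash
python3 -m creep '[[0,-0.03,0.033,0.3,0,0,0],[0,-0.03,0.033,0.6,0,0,0],[0,-0.03,0.033,0.75,0,0,0],[0,-0.03,0.033,0.845,0,0,0],[0,-0.03,0.033,0.845,0,0,0]]' && python3 -m creep '[[1,0,0,0,0,0,0],[1,0,0,0,0,0,0],[1,0,0,0,0,0,0],[1,0,0,0,0,0,0],[1,0,0,0,0,0,0]]' 60 && python3 -m creep '[[1,0,0,0,0,0,0],[1,0,0,0,0,0,0],[1,0,0,0,0,0,0],[1,0,0,0,0,0,0],[1,0,0,0,0,0,0]]'
```

```text
time: 3.5
tool_pos: [0.4933, 0.3507, 0.0623]
tcp_rot: [-3.14, 0.001, 1.654]
force: [0.6, -0.4, -0.0]
finger_gap: 1.001
finger_force: 0.0
time: 4.12
tool_pos: [0.4944, 0.3515, 0.0644]
tcp_rot: [3.14, -0.001, 1.654]
force: [-0.9, -0.5, 5.4]
finger_gap: 0.362
finger_force: 59.5
time: 4.75
tool_pos: [0.4944, 0.3515, 0.0644]
tcp_rot: [3.14, -0.001, 1.654]
force: [-0.2, -0.3, 5.6]
finger_gap: 0.368
finger_force: 59.5
```

Gripped, with an opening of about 31 mm. Now I lift, and check how much space there is around the port.

```bash
python3 -m creep '[[1,0,0,-0.2,0,0,0],[1,0,0,-0.5,0,0,0],[1,0,0,-0.85,0,0,0],[1,0,0,-0.85,0,0,0],[1,0,0,-0.85,0,0,0]]'
python3 - <<'E'
from h import *
for p in [(375,150),(340,147),(350,150),(385,188)]: print(p,und('side',p,.05))
E
```

```text
time: 5.38
tool_pos: [0.4934, 0.3507, 0.1901]
tcp_rot: [-3.141, 0.0, 1.654]
force: [-0.9, -0.6, -1.6]
finger_gap: 0.366
finger_force: 59.6
(375, 150) [0.77993263 0.07904512 0.05      ]
(340, 147) [0.69860424 0.18927438 0.05      ]
(350, 150) [0.71316254 0.14985481 0.05      ]
(385, 188) [ 0.65658464 -0.06847855  0.05      ]
```

```bash
cat >> h.py <<'E'
def shares(xyz,yaw):
    o=env.get_obs();Rm=R.from_euler('xyz',o['tcp_rot']);G=R.from_euler('xyz',[np.pi,0,yaw])
    print('pos',np.round(o['tool_pos'],4),'yaw',round(o['tcp_rot'][2],4),'F',np.round(o['force'],1),'shares',np.round(Rm.inv().apply(np.array(xyz)-o['tool_pos'])/.15,3),np.round((Rm.inv()*G).as_rotvec()/np.pi,4))
E
python3 -m creep '[[1,-1,0.18,0,0,0,-0.24],[1,-1,0.18,0,0,0,-0.24],[1,-1,0.18,0,0,0,-0.24],[1,-1,0.18,0,0,0,-0.24],[1,-1,0.18,0,0,0,-0.24]]' && python3 -c "
from h import *
shares((.57,.062,.19),np.pi)"
```

```text
time: 6.0
tool_pos: [0.5318, 0.2027, 0.1881]
tcp_rot: [-3.138, -0.002, 2.406]
force: [-0.5, -0.5, -1.4]
finger_gap: 0.37
finger_force: 59.5
pos [0.5318 0.2027 0.1881] yaw 2.4062 F [-0.5 -0.5 -1.4] shares [-0.818 -0.525 -0.012] [-0.0009 -0.0012 -0.2341]
```

```bash
python3 -m creep '[[1,-0.82,-0.525,0,0,0,-0.234],[1,-0.82,-0.525,0,0,0,-0.234],[1,-0.82,-0.525,0,0,0,-0.234],[1,-0.82,-0.525,0,0,0,-0.234],[1,-0.82,-0.525,0,0,0,-0.234]]' && python3 -m creep '[[1,0,0,0,0,0,0],[1,0,0,0,0,0,0]]'
python3 - <<'E'
from h import *
shares((.4875,.062,.19),np.pi)
a=cams.grab_frame('wrist');save('w3.png',a)
for t in ['port','lugs','grip','cartridge']:
    print(t,[(round(d['p'],2),np.round(d['xyz'],4)) for d in cams.place_of('wrist',t)])
E
```

```text
time: 6.62
tool_pos: [0.5711, 0.063, 0.1893]
tcp_rot: [-3.142, -0.003, 3.14]
force: [-0.2, 0.7, -1.3]
finger_gap: 0.364
finger_force: 59.7
time: 6.88
tool_pos: [0.5716, 0.0637, 0.1904]
tcp_rot: [-3.142, -0.001, -3.141]
force: [0.6, -0.6, -1.0]
finger_gap: 0.367
finger_force: 59.7
pos [0.5716 0.0637 0.1904] yaw -3.1411 F [ 0.6 -0.6 -1. ] shares [ 0.56  -0.011  0.003] [-0.     -0.0002  0.0002]
port [(0.64, array([0.4852, 0.0609, 0.0608]))]
lugs [(0.7, array([0.4179, 0.2713, 0.0104]))]
grip [(0.86, array([0.5688, 0.0638, 0.1892])), (0.72, array([0.4157, 0.2678, 0.061 ]))]
cartridge [(0.91, array([0.5719, 0.0638, 0.1272])), (0.77, array([ 0.418 ,  0.2701, -0.0026]))]
```

View pics/w3.png

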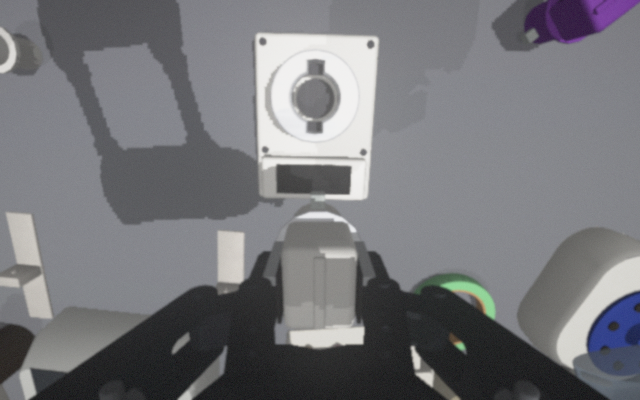

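The port is at (316,97) with its slots vertical in the image. The held cartridge has its ridge and lug in line at (319,196). I'll measure the port precisely in a crop.

Run:
```python
from h import *
a=cv2.imread('pics/w3.png')
cv2.imwrite('pics/crop4.png',cv2.resize(a[47:147,266:366],(600,600),interpolation=cv2.INTER_CUBIC))
```

```text
(no output)
```

View pics/crop4.png

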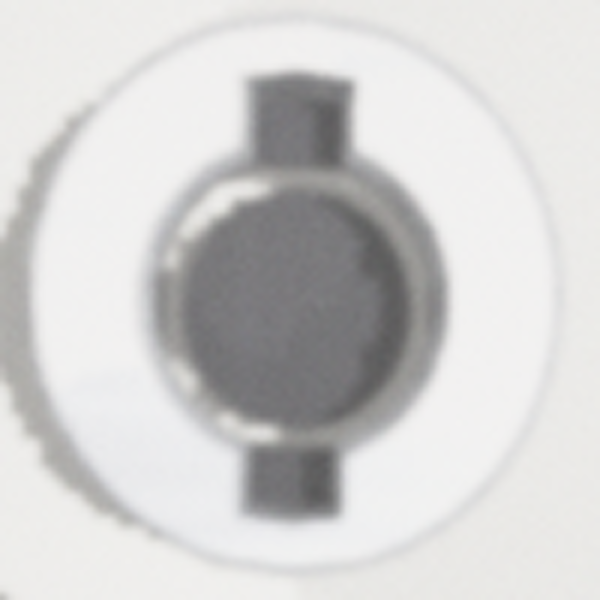

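Run:
```python
from h import *
f=lambda u,v:((u+.5)/6-.5+266,(v+.5)/6-.5+47)
g=lambda *c:und('wrist',f(*c),.06)
A,B=g(300,75),g(291,518);d=A-B;print('slots',(A+B)/2,np.linalg.norm(d),np.degrees(np.arctan2(d[1],d[0])))
L,Rr,T,Bo=g(30,295),g(557,295),g(294,10),g(294,572)
print('turret',(L+Rr)/2,(T+Bo)/2,np.linalg.norm(L-Rr),np.linalg.norm(T-Bo))
for n,(p,q) in {'slotL':((247,80),(241,515)),'slotR':((353,80),(341,515))}.items():
  d=g(*p)-g(*q);print(n,np.degrees(np.arctan2(d[1],d[0])))
# held cartridge: ridge ends & lug direct from w3, height tcp+.017
z=env.get_obs()['tool_pos'][2]+.017
p,q=und('wrist',(318.5,258),z),und('wrist',(318.5,318),z);d=p-q;print('ridge',p,q)
```

```text
slots [0.4891697  0.05944266 0.06      ] 0.056135728749993064 178.74636177878767
turret [0.48809245 0.05919277 0.06      ] [0.48898221 0.05926101 0.06      ] 0.07001828350477554 0.0711475345325701
slotL 178.7029007508308
slotR 178.7450876382204
ridge [0.55411031 0.06267429 0.20779953] [0.5820277  0.06274843 0.20779953]
```

The port is at about (0.489, 0.060) with its slot axis at 178.73°. I'll move over it and check the remaining error.

```bash
python3 -c "
from h import *
shares((.489,.0603,.14),3.1194)"; python3 -m creep '[[1,0.3,-0.02,0,0,0,0.007],[1,0.55,-0.022,0,0,0,0.007],[1,0.55,-0.022,0.3,0,0,0.007],[1,0.55,-0.022,0.3,0,0,0.007],[1,0.55,-0.022,0.3,0,0,0.007]]'; python3 -m creep '[[1,0,0,0,0,0,0],[1,0,0,0,0,0,0]]';python3 - <<'E'
from h import *
for i in range(3): shares((.489,.0603,.117),3.1194);cams.grab_frame('side')
E
```

```text
pos [0.5718 0.0632 0.1908] yaw -3.1401 F [ 0.3 -0.1 -0.6] shares [ 0.552 -0.019  0.339] [-0.      0.      0.0075]
time: 7.75
tool_pos: [0.4901, 0.0596, 0.1467]
tcp_rot: [3.142, 0.001, 3.121]
force: [-0.6, 0.3, -1.5]
finger_gap: 0.367
finger_force: 59.7
time: 8.0
tool_pos: [0.4906, 0.0596, 0.147]
tcp_rot: [3.141, 0.002, 3.121]
force: [0.5, 0.6, -0.6]
finger_gap: 0.363
finger_force: 59.7
pos [0.4906 0.0596 0.147 ] yaw 3.1211 F [ 0.5  0.6 -0.6] shares [0.011 0.004 0.2  ] [0.0001 0.0007 0.0005]
pos [0.4903 0.0596 0.1467] yaw 3.1211 F [-0.  -0.2 -0.9] shares [0.009 0.005 0.198] [0.     0.0005 0.0005]
pos [0.4901 0.0596 0.1465] yaw 3.1212 F [ 0.5  0.8 -0.4] shares [0.007 0.005 0.197] [0.     0.0004 0.0006]
```

```bash
python3 -m creep '[[1,0.008,0.004,0.06,0,0,0],[1,0.008,0.004,0.12,0,0,0],[1,0.008,0.004,0.16,0,0,0],[1,0.008,0.004,0.2,0,0,0],[1,0.008,0.004,0.2,0,0,0]]'; python3 -c "
from h import *
shares((.489,.0603,.105),3.1194)"
```

```text
time: 8.78
tool_pos: [0.4876, 0.0601, 0.1149]
tcp_rot: [-3.141, -0.001, 3.121]
force: [-0.1, 0.3, -0.7]
finger_gap: 0.365
finger_force: 59.7
pos [0.4876 0.0601 0.1149] yaw 3.1212 F [-0.1  0.3 -0.7] shares [-0.009  0.001  0.066] [-0.     -0.0005  0.0006]
```

The foot is in the bore with no contact force. Next the lugs go through the slots.

```bash
python3 -m creep '[[1,0,0,0.02,0,0,0],[1,0,0,0.04,0,0,0],[1,0,0,0.06,0,0,0],[1,0,0,0.07,0,0,0],[1,0,0,0.07,0,0,0]]'; python3 -c "
from h import *
shares((.489,.0603,.09),3.1194);print(env.get_obs()['wrist_torque'])"
```

```text
time: 9.4
tool_pos: [0.4881, 0.0602, 0.1051]
tcp_rot: [-3.142, -0.0, 3.121]
force: [-0.6, -0.7, -0.9]
finger_gap: 0.367
finger_force: 59.7
pos [0.4881 0.0602 0.1051] yaw 3.1212 F [-0.6 -0.7 -0.9] shares [-0.006  0.001  0.101] [-0.     -0.0001  0.0006]
[-0.04375227 -0.03976915 -0.05913719]
```

The lugs are in the slots. Now I push against the spring to the stop.

```bash
python3 -m creep '[[1,0,0,0.04,0,0,0],[1,0,0,0.07,0,0,0],[1,0,0,0.09,0,0,0],[1,0,0,0.1,0,0,0],[1,0,0,0.1,0,0,0]]'; python3 -c "
from h import *
shares((.489,.0603,.0887),3.1194);print(env.get_obs()['wrist_torque'])"
```

```text
time: 10.02
tool_pos: [0.489, 0.0602, 0.0912]
tcp_rot: [3.142, 0.001, 3.121]
force: [-1.6, 0.1, 7.6]
finger_gap: 0.365
finger_force: 60.8
pos [0.489  0.0602 0.0912] yaw 3.1212 F [-1.6  0.1  7.6] shares [0.    0.001 0.016] [0.     0.0004 0.0006]
[-0.04061819  0.28543676 -0.05054903]
```

```bash
python3 -m creep '[[1,0,0,0.01,0,0,0],[1,0,0,0.01,0,0,0.05],[1,0,0,0.01,0,0,0.1],[1,0,0,0.01,0,0,0.15],[1,0,0,0.01,0,0,0.15]]' 80; python3 -c "
from h import *
shares((.489,.0603,.0887),3.1194);print(env.get_obs()['wrist_torque'])"
```

```text
time: 10.65
tool_pos: [0.489, 0.0601, 0.0902]
tcp_rot: [3.141, 0.001, 2.649]
force: [-1.8, -1.4, 9.5]
finger_gap: 0.362
finger_force: 82.2
pos [0.489  0.0601 0.0902] yaw 2.6491 F [-1.8 -1.4  9.5] shares [0.001 0.001 0.01 ] [ 0.      0.0004 -0.1497]
[-0.18003755  0.50146788  0.06353759]
```

Turning freely, with the torque rising as the spring should. I'll go on in steps.

```bash
python3 -m creep '[[1,0,0,0,0,0,0.05],[1,0,0,0,0,0,0.1],[1,0,0,0,0,0,0.15],[1,0,0,0,0,0,0.2],[1,0,0,0,0,0,0.2]]'; python3 -c "
from h import *
shares((.489,.0603,.0887),3.1194-np.pi/2);print(env.get_obs()['wrist_torque'])"; python3 -m creep '[[1,0,0,0,0,0,0.05],[1,0,0,0,0,0,0.1],[1,0,0,0,0,0,0.135],[1,0,0,0,0,0,0.14],[1,0,0,0,0,0,0.14]]'; python3 -c "
from h import *
shares((.489,.0603,.0887),3.1194-np.pi/2);print(env.get_obs()['wrist_torque'])"
```

```text
time: 11.28
tool_pos: [0.4888, 0.0599, 0.0901]
tcp_rot: [3.141, 0.001, 2.021]
force: [-3.1, -1.2, 9.9]
finger_gap: 0.361
finger_force: 82.3
pos [0.4888 0.0599 0.0901] yaw 2.0211 F [-3.1 -1.2  9.9] shares [0.002 0.002 0.01 ] [0.0002 0.0003 0.1504]
[-0.27515956  0.64283392  0.15694779]
time: 11.9
tool_pos: [0.4887, 0.0599, 0.0901]
tcp_rot: [3.141, 0.001, 1.582]
force: [-3.5, -0.8, 11.5]
finger_gap: 0.359
finger_force: 82.3
pos [0.4887 0.0599 0.0901] yaw 1.5824 F [-3.5 -0.8 11.5] shares [0.002 0.002 0.01 ] [0.0002 0.0002 0.0108]
[-0.22058175  0.64608581  0.07740588]
```

```bash
for i in 1; do python3 -m creep '[[1,0,0,0.003,0,0,0.012],[1,0,0,0.003,0,0,0.02],[1,0,0,0.003,0,0,0.02]]'; done; python3 -c "
from h import *
shares((.489,.0603,.0887),3.1194-np.pi/2);print(env.get_obs()['wrist_torque'])"; python3 -m creep '[[1,0,0,0,0,0,0.01],[1,0,0,0,0,0,0.02],[1,0,0,0,0,0,0.02]]';  python3 -c "
from h import *
shares((.489,.0603,.0887),3.1194-np.pi/2);print(env.get_obs()['wrist_torque'])"
```

```text
time: 12.28
tool_pos: [0.489, 0.06, 0.0901]
tcp_rot: [3.14, 0.0, 1.519]
force: [-3.2, -1.2, 13.8]
finger_gap: 0.359
finger_force: 82.8
pos [0.489  0.06   0.0901] yaw 1.5195 F [-3.2 -1.2 13.8] shares [0.002 0.    0.009] [ 0.0004  0.0002 -0.0093]
[-0.20238733  0.72846716  0.13962049]
time: 12.65
tool_pos: [0.4895, 0.06, 0.0902]
tcp_rot: [3.139, 0.0, 1.457]
force: [-2.3, -1.3, 10.8]
finger_gap: 0.36
finger_force: 82.5
pos [0.4895 0.06   0.0902] yaw 1.4573 F [-2.3 -1.3 10.8] shares [ 0.002 -0.004  0.01 ] [ 0.0008  0.0002 -0.0291]
[-0.21140268  0.42910114  0.43131657]
```

The torque jumped to 0.43 N m, so it is against the turn stop. The force and the unchanged height show it is also at the push stop. One final look.

```bash
python3 -m creep '[[1,0,0,0,0,0,0],[1,0,0,0,0,0,0],[1,0,0,0,0,0,0]]'
python3 - <<'E'
from h import *
save('w4.png',cams.grab_frame('wrist'));print(env.get_obs()['wrist_torque'])
E
```

```text
time: 13.02
tool_pos: [0.4895, 0.06, 0.0901]
tcp_rot: [3.139, 0.0, 1.458]
force: [-2.7, -1.2, 11.4]
finger_gap: 0.366
finger_force: 82.5
[-0.26025844  0.47021563  0.43235678]
```

View pics/w4.png

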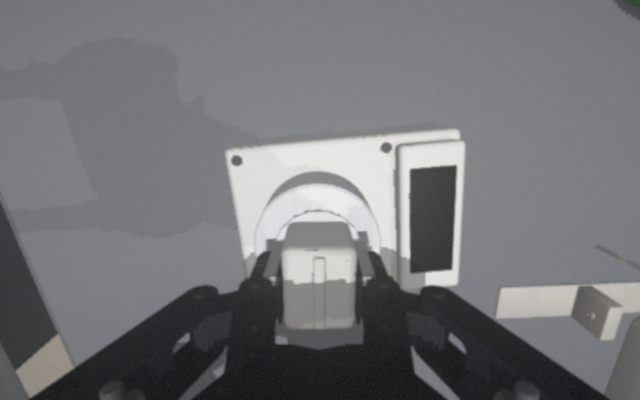

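The cartridge sits in the turret at (318,270). Its ridge is still square to the gripper and turned a quarter turn relative to the reader, and the collar is just above the rim. Handing in.

```bash
python3 -c "
from h import *
print(order.hand_in())"
```

```text
the job is handed in; nothing more can be done
None
```

The white reference cartridge is in the reader's port, pressed down to its stop and turned a quarter turn clockwise to its turn stop. The arm is still gripping it, and the job was handed in at about 13 s; the hand-in returned no verdict, and I took no last picture of the blank plug, timer and bottle, though the arm never went near them.

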